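# Tip the drained heating-block insert onto its mat, wells up

## Task

Two washed heating-block inserts are draining on the raised step with their wells facing sideways. Push the larger one, with six wells, over the step's edge so that it tumbles a quarter turn and ends flat on the mat below with its wells facing up. Do not pick it up off the step, and leave the small one-well insert and the jar standing where they are.

Things in the scene. Friction and masses are not known exactly. Their poses are not given: they have to be found in the camera images.
- insert: The larger insert: aluminium block, about 0.5 kg, six round 15 mm wells in one face. Origin at its centre, +x out of the wells, z up at the start; 56 (x), 70 (y), 60 mm (z). Starts on the step, centre 45-65 mm behind the edge, wells facing away from the mat. Pushed low on the well face it slides until its middle is past the edge, then tumbles by itself onto the opposite face.
- small_insert: Bystander: smaller aluminium block with one 25 mm well, beside the larger one on the step, on either side, facing the same way. Origin at its centre, +x out of the well; 56 (x), 40 (y), 40 mm (z).
- stand: Fixed grey plastic step with a tan cork mat before it. Origin on the bench (z = 0), mid-length at the foot of the step's edge; +x from mat to step, z up. Step: x 0 to 170 mm, top 28 mm above the bench. Mat: x -130 to 0, top 3 mm above the bench. Both: y -130 to 130. The inserts' x axes start within 8 degrees of the stand's.
- bottle: Bystander: a closed clear plastic jar, 64 mm across and 120 mm tall, standing on the bench 75 mm or more beside the stand's +y end. Origin at the centre of its underside.

How it is judged:
By the outcome, as a careful person would: the job done as asked, in the order asked, and still so for the second after the job is handed in, with the robot touching nothing.
It also fails if it takes over 29 s, if anything falls off the work surface, if the arm or the gripper's body presses on something with over 40 N, if the wrist force passes 120 N, or if a joint passes its speed limit or range.

## Robot

A 6-joint arm with a two-finger parallel gripper is mounted at the origin on the work surface. World frame = base frame: x ahead of the robot, y to its left, z up, the work surface at z = 0. Lengths are in m, angles in rad, forces in N, time in s.
With the tool pointing down it reaches from about 0.3 to 0.775 m from the base axis. Payload 14.6 kg.
Tool frame: the origin (TCP) lies on the centre line of the jaws, within the pads' length; the fingertips stand 14 mm ahead of it and the grasp point (between the pads) lies 5 mm behind it; x points along the fingers, y is the direction in which the jaws open and shut, and the axes are right-handed (so a half turn about x gives the same grasp; the last joint's range is limited). The gripper opens to 94 mm and grips with 3 to 60 N. Pads are 16 mm wide; open, the fingers measure 119 mm over their backs; the gripper's body (75 mm by 177 mm) begins 78 mm behind the grasp point.
Start: joints at [1.217, 0.3, 1.521, -0, 1.321, -0.067], TCP at [0.156, 0.528, 0.219] pointing down, gripper open.
Joint ranges: [-3.03, 3.03], [-0.79, 2.21], [0.23, 2.52], [-1.04, 4.18], [0, 3.07], [-2.55, 2.55]. Speed limits (rad/s): [2.22, 2.22, 2.57, 3.14, 3.14, 3.14].

## Interface

Orientations are given as [roll, pitch, yaw] about the fixed x, y, z axes, in that order (R = Rz(yaw) Ry(pitch) Rx(roll)).
In Python, from station import * gives the robot as it stands. The module is installed in compiled form; this text tells all that it offers.
- The arm moves only by the shell command python3 -m handwheel 'ROWS' [FORCE]. ROWS is JSON, a list of rows, each a list of 3 entries, a list of its own where there are three numbers: the shift along the tool's x, y, z in mm, then the turn about the tool's x in rad, then the gripper command: -1 is fully open, 1 is shut, values between are in proportion. In form: [[[dx, dy, dz], spin, gripper], ...]. A call has exactly 5 rows; each row is the pose to reach, as a shift and turn from the pose measured when the call began, along the tool's axes at that moment; what a row does not reach only later rows make up. A row lasts 1/10 s, in which the tool goes at most 50 mm and 8.59 degrees, less where a joint would pass 70% of its speed; a pose out of reach is approached as far as the arm can. A call with a gripper value outside its range is refused whole. The fingers move at their own pace and stop on an object; FORCE is the grip in N (left out, the last holds). Time passes only in rows, so rows that repeat a pose let the fingers close, or fill a call up. It gives the time, the measured TCP pose, the force and the opening at its end, in the units of the state.
- get_obs(): the state, without advancing time (a new reading comes with each control period).
- camera(name): name is "side" or "top" or "wrist"; returns (picture, depth): 384x512x3 uint8, blue, green, red; 384x512 float32, m along the optical axis (not along the pixel's ray), 0 where there is no reading.
- camera_info(name): a dict with "fx", "fy", "cx", "cy" (pixels), "extrinsics" (4x4, takes a point from camera to world coordinates). Camera axes: x right, y down, z forward; pixel columns grow to the right and rows downward; lengths in m; the calibration is good to about 2 mm. A picture is of the moment at which its call begins: read the wrist's pose just before it. camera_info takes no time and is no camera call; for the wrist camera it gives the pose at the moment of the call.
- hand_in(): hands the job in, once; it reports no verdict.
The state is a dict: "time_s": time; "qpos": joint angles; "joint_vel": joint speeds; "tau": joint torques, N m; "ee_pos": TCP position; "eef_rot": TCP orientation; "force": force on the tool from outside, world axes, zero at the start; "moment": the same for the moment, N m; "grip_width": finger opening in m.
Only numpy, scipy, OpenCV 4.12 (cv2) and the standard library are available. Lean on these libraries where they do the work, as an engineer would, in place of code of your own. Each camera call takes 0.05 s, during which the arm holds its last target. There are 200 camera calls.

## Working session

There is one attempt and no reset: what is moved stays moved. The work goes in short steps, Python scripts to look and compute and a shell command to move; the robot and the scene stay as the last step left them, time stands still between calls to the robot, and variables do not carry over. Pictures are saved under pics/ and viewed, about 8 in all and at most 12, crops included, and the job is handed in when it is done.

```bash
mkdir -p pics; cat > h.py <<'E'
from station import *
import numpy as np, cv2
def pts(name, d, info):
    v,u=np.mgrid[:d.shape[0],:d.shape[1]]
    P=np.stack([(u-info['cx'])/info['fx']*d,(v-info['cy'])/info['fy']*d,d],-1)
    E=np.array(info['extrinsics']); return P@E[:3,:3].T+E[:3,3]
E
python3 - <<'E'
from h import *
o=get_obs();print(o)
for n in("top","side"):
    i=camera_info(n);p,d=camera(n);np.savez(f"pics/{n}0.npz",p=p,d=d,P=pts(n,d,i));cv2.imwrite(f"pics/{n}0.png",p);print(n,np.round(i['extrinsics'],3).tolist(),i['fx'])
E
```

```text
{'time_s': 0.0, 'qpos': array([ 1.21740338e+00,  3.00502876e-01,  1.52158307e+00, -1.09184313e-05,
        1.32071582e+00, -6.66230425e-02]), 'joint_vel': array([-8.27546570e-04, -5.53349529e-04, -1.48588800e-04,  4.77580076e-05,
       -4.10982923e-04, -5.86219133e-04]), 'tau': array([ 2.38559813e-03, -5.31802011e+01, -3.52738130e+01,  7.09894393e-02,
        2.42693274e-02, -1.66851632e-04]), 'ee_pos': array([0.15550068, 0.52729717, 0.21886805]), 'eef_rot': array([-1.6286731 ,  1.56958717, -1.91544029]), 'force': array([-0.63263615, -0.70768949, -0.51173735]), 'moment': array([-0.01689928, -0.0081034 ,  0.02515242]), 'grip_width': 0.09431229059589626}
top [[0.025, -0.992, 0.126, 0.466], [-0.999, -0.029, -0.028, 0.195], [0.032, -0.126, -0.992, 1.149], [0.0, 0.0, 0.0, 1.0]] 458.43001731888916
side [[-0.987, -0.082, 0.14, 0.439], [-0.162, 0.535, -0.829, 1.042], [-0.007, -0.841, -0.541, 0.659], [0.0, 0.0, 0.0, 1.0]] 403.92261653508143
```

View pics/top0.png

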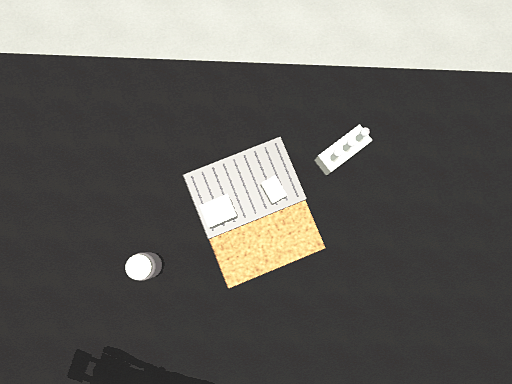

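View pics/side0.png

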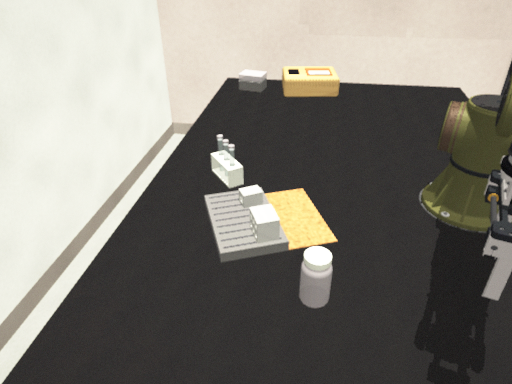

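The top view shows the large insert at about (219,210), the small one at (274,189), the jar at (143,266), and the mat on the robot's side. Next I measure them from depth.

```bash
cat > m.py <<'E'
from h import *
z=np.load("pics/top0.npz");P=z['P'];p=z['p']
hsv=cv2.cvtColor(p,cv2.COLOR_BGR2HSV)
Z=P[...,2]
def rect(m,nm):
    m=cv2.morphologyEx(m.astype(np.uint8),cv2.MORPH_OPEN,np.ones((3,3)))
    n,l,s,c=cv2.connectedComponentsWithStats(m)
    for k in range(1,n):
        if s[k,4]<60: continue
        q=P[l==k]; r=cv2.minAreaRect((q[:,:2]*1000).astype(np.float32))
        print(nm,c[k].round(),'n',s[k,4],'c',np.round(r[0],1),'size',np.round(r[1],1),'ang',round(r[2],1),'z',np.round(np.percentile(q[:,2],[5,50,95]),4))
roi=np.zeros(Z.shape,bool);roi[120:300,100:335]=1
rect(roi&(hsv[...,1]>70)&(hsv[...,2]>120)&(abs(Z-.003)<.01),'mat')
rect(roi&(Z>.018)&(Z<.04)&(hsv[...,1]<60),'step')
rect(roi&(Z>.078)&(Z<.1),'big')
rect(roi&(Z>.056)&(Z<.078),'small')
rect(roi&(Z>.105),'jar')
E
python3 m.py
```

```text
mat [267. 243.] n 5411 c [478.  129.3] size [131.1 263.5] ang 23.5 z [-0.0018  0.0019  0.0054]
step [246. 184.] n 5974 c [615.9 189.6] size [170.7 260.3] ang 23.7 z [0.0235 0.027  0.0306]
big [218. 210.] n 729 c [550.3 250.5] size [56.3 70. ] ang 24.4 z [0.0837 0.0869 0.09  ]
big [152. 263.] n 82 c [426.3 395.8] size [50.1 14.5] ang 18.3 z [0.0793 0.0904 0.0965]
small [328. 157.] n 229 c [690.8  -7.8] size [57.6 34.6] ang 0.4 z [0.0578 0.0616 0.0655]
small [274. 189.] n 397 c [606.9 120.3] size [56.1 40.9] ang 30.5 z [0.0627 0.067  0.0703]
jar [139. 267.] n 542 c [427.3 319.6] size [ 55.  254.1] ang 5.0 z [0.1146 0.1188 0.1219]
```

```bash
cat > t.py <<'E'
# tool shift needed to reach stand-frame point (xs,ys) and tip height
import sys
from h import *
from scipy.spatial.transform import Rotation as Ro
a=np.radians(23.7);u=np.array([np.cos(a),np.sin(a)]);v=np.array([-u[1],u[0]]);O=np.array([537.8,155.4])
o=get_obs();R=Ro.from_euler('xyz',o['eef_rot']).as_matrix();p=o['ee_pos']*1000
r=p[:2]-O
print('t',round(o['time_s'],2),'stand xy',r@u,r@v,'tip z',p[2]-14,'F',o['force'].round(1),'w',o['grip_width'],'q6',o['qpos'][5].round(2))
if len(sys.argv)>3:
    xs,ys,tz=map(float,sys.argv[1:4]);t=np.r_[O+xs*u+ys*v,tz+14]
    print('shift',(R.T@(t-p)).round(1))
for s in(1,-1):
    V=s*np.r_[v,0];b=R.T@V;print('spin',np.arctan2(b[2],b[1]).round(3))
E
python3 t.py 105 82 180
```

```text
t 0.1 stand xy -200.54723630350236 494.2208985655566 tip z 204.95902228465698 F [-0.3  0.2  0.4] w 0.09389894258394825 q6 -0.07
shift [  25.  -118.2  499.3]
spin -0.7
spin 2.441
```

```bash
R='' ; python3 -m handwheel '[[[5,-12,48],-0.14,0.36],[[10,-24,96],-0.28,0.36],[[15,-36,144],-0.42,0.36],[[20,-48,192],-0.56,0.36],[[25,-59,240],-0.7,0.36]]'; python3 t.py 105 82 180
```

```text
time_s: 0.6
ee_pos: [0.3544, 0.4109, 0.1955]
eef_rot: [-2.448, 1.569, -2.051]
force: [0.0, 0.4, -0.9]
grip_width: 0.0571
t 0.6 stand xy -65.25778177094193 307.6782393902992 tip z 181.5155608768223 F [ 0.   0.4 -0.9] w 0.057128423251349085 q6 -1.18
shift [   1.5 -222.7  174.1]
spin -0.017
spin 3.124
```

```bash
python3 -m handwheel '[[[0,-38,30],-0.02,0.36],[[0,-76,60],-0.02,0.36],[[0,-114,90],-0.02,0.36],[[0,-152,120],-0.02,0.36],[[0,-190,150],-0.02,0.36]]'; python3 -m handwheel '[[[0,-20,20],0,0.36],[[0,-35,26],0,0.36],[[0,-35,26],0,0.36],[[0,-35,26],0,0.36],[[0,-35,26],0,0.36]]'; python3 t.py 105 82 35; python3 - <<'E'
from h import *
i=camera_info("wrist");p,d=camera("wrist");np.savez("pics/w0.npz",p=p,d=d,P=pts("w",d,i));cv2.imwrite("pics/w0.png",p)
E
```

```text
time_s: 1.1
ee_pos: [0.5676, 0.2921, 0.1952]
eef_rot: [-2.678, 1.569, -2.261]
force: [0.1, 1.4, 1.5]
grip_width: 0.03
time_s: 1.6
ee_pos: [0.6044, 0.2718, 0.1955]
eef_rot: [-2.73, 1.569, -2.313]
force: [-0.1, -0.8, -0.7]
grip_width: 0.0299
t 1.6 stand xy 107.72129339546643 79.7979855396737 tip z 181.53673184476776 F [-0.1 -0.8 -0.7] w 0.029910333136220855 q6 -1.62
shift [146.5   2.3  -2.5]
spin 0.004
spin -3.138
```

View pics/w0.png

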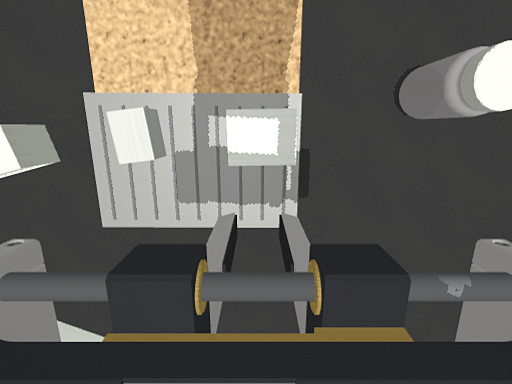

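The wrist view shows the large insert at (262,137) with both fingers behind its well face and a clear gap. Going down.

```bash
python3 -m handwheel '[[[30,0,-1],0,0.36],[[60,2,-2],0,0.36],[[90,2,-2],0,0.36],[[115,2,-2],0,0.36],[[125,2,-2],0,0.36]]'; python3 -m handwheel '[[[8,0,0],0,0.36],[[15,0,0],0,0.36],[[20,0,0],0,0.36],[[20,0,0],0,0.36],[[20,0,0],0,0.36]]'; python3 t.py 30 82 34
```

```text
time_s: 2.15
ee_pos: [0.6001, 0.2731, 0.0685]
eef_rot: [-3.028, 1.566, -2.609]
force: [0.0, -0.3, 0.2]
grip_width: 0.03
time_s: 2.65
ee_pos: [0.6003, 0.2731, 0.0491]
eef_rot: [-2.985, 1.567, -2.566]
force: [0.6, 0.7, 0.1]
grip_width: 0.0301
t 2.65 stand xy 104.57095532236433 82.62928685913724 tip z 35.06016875271552 F [0.6 0.7 0.1] w 0.030130223309204222 q6 -1.62
shift [  1.3  -0.2 -74.6]
spin 0.005
spin -3.136
```

```bash
python3 -m handwheel '[[[0,0,-10],0,0.36],[[0,0,-18],0,0.36],[[0,0,-24],0,0.36],[[0,0,-30],0,0.36],[[0,0,-36],0,0.36]]'; python3 -m handwheel '[[[0,0,-5],0,0.36],[[0,0,-10],0,0.36],[[0,0,-15],0,0.36],[[0,0,-20],0,0.36],[[0,0,-22],0,0.36]]'; python3 t.py 32 82 34; python3 - <<'E'
from h import *
i=camera_info("top");p,d=camera("top");np.savez("pics/top1.npz",p=p,d=d,P=pts("w",d,i))
j,_=camera("side");cv2.imwrite("pics/c1.png",np.hstack([cv2.resize(p[130:300,130:330],(400,340)),cv2.resize(j[170:270,190:340],(400,340))]))
E
```

```text
time_s: 3.15
ee_pos: [0.5675, 0.2585, 0.0498]
eef_rot: [-2.84, 1.569, -2.421]
force: [4.4, 1.6, 1.7]
grip_width: 0.0304
time_s: 3.65
ee_pos: [0.5471, 0.2494, 0.0499]
eef_rot: [-2.826, 1.569, -2.408]
force: [2.6, 1.0, 0.4]
grip_width: 0.0302
t 3.65 stand xy 46.3217350636198 82.29693882410484 tip z 35.90819857741597 F [2.6 1.  0.4] w 0.030161100391923823 q6 -1.62
shift [  1.9  -0.2 -14.3]
spin 0.005
spin -3.136
```

View pics/c1.png

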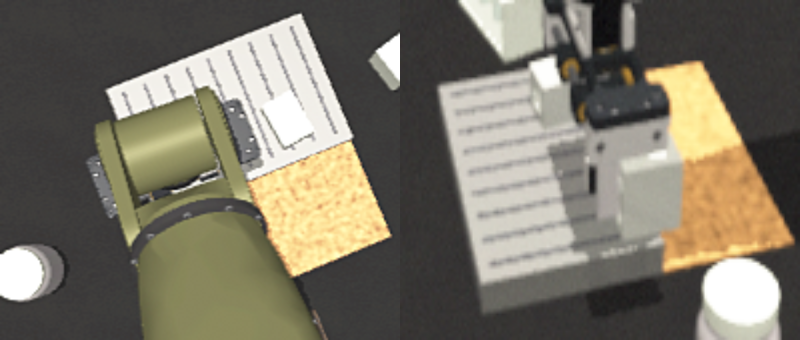

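The side view (right half, insert at about (650,190)) shows the insert overhanging the edge, upright and straight. I push on slowly to the tipping point.

```bash
python3 -m handwheel '[[[0,0,-4],0,0.36],[[0,0,-7],0,0.36],[[0,0,-10],0,0.36],[[0,0,-13],0,0.36],[[0,0,-16],0,0.36]]'; python3 -m handwheel '[[[0,0,0],0,0.36],[[0,0,0],0,0.36],[[0,0,0],0,0.36],[[0,0,0],0,0.36],[[0,0,0],0,0.36]]';  python3 t.py 32 82 34; python3 - <<'E'
from h import *
j,_=camera("side");cv2.imwrite("pics/c2.png",cv2.resize(j[170:270,190:340],(600,400)))
E
```

```text
time_s: 4.25
ee_pos: [0.5326, 0.2429, 0.0502]
eef_rot: [-2.746, 1.569, -2.327]
force: [4.1, 1.0, 3.7]
grip_width: 0.0302
time_s: 4.75
ee_pos: [0.5325, 0.2428, 0.0499]
eef_rot: [-2.863, 1.569, -2.444]
force: [0.7, 0.5, -0.6]
grip_width: 0.0305
t 4.75 stand xy 30.257362779981424 82.2210831849519 tip z 35.92999312104906 F [ 0.7  0.5 -0.6] w 0.030465536748447767 q6 -1.62
shift [ 1.9 -0.2  1.7]
spin 0.005
spin -3.136
```

View pics/c2.png

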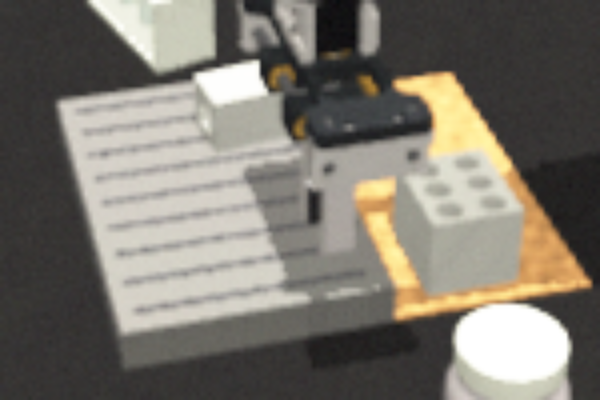

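The insert has tumbled onto the mat: six wells face up at about (460,185). I retreat, then verify that it lies flat.

```bash
python3 -m handwheel '[[[-5,0,10],0,0.36],[[-35,0,25],0,0.36],[[-70,0,30],0,0.36],[[-110,0,30],0,0.36],[[-150,0,30],0,0.36]]'; python3 -m handwheel '[[[0,0,45],0,0.36],[[0,0,90],0,0.36],[[0,0,130],0,0.36],[[0,0,130],0,0.36],[[0,0,130],0,0.36]]'; python3 t.py; python3 - <<'E'
from h import *
i=camera_info("top");p,d=camera("top");np.savez("pics/top0b.npz",p=p,d=d,P=pts("w",d,i))
j,_=camera("side");cv2.imwrite("pics/c3.png",np.hstack([cv2.resize(p[130:300,130:330],(400,340)),cv2.resize(j[170:270,190:340],(400,340))]))
E
sed 's/top0.npz/top0b.npz/;s/Z>.078/Z>.05/' m.py >m2.py; python3 m2.py
```

```text
time_s: 5.3
ee_pos: [0.5599, 0.2552, 0.2012]
eef_rot: [-2.94, 1.568, -2.521]
force: [-0.1, 0.7, -0.5]
grip_width: 0.0299
time_s: 5.8
ee_pos: [0.6785, 0.308, 0.199]
eef_rot: [-3.048, 1.566, -2.629]
force: [0.0, -0.2, 0.6]
grip_width: 0.0299
t 5.8 stand xy 190.21228959635164 83.17427755662251 tip z 184.95138511528467 F [ 0.  -0.2  0.6] w 0.02990733084410602 q6 -1.61
spin 0.005
spin -3.136
mat [293. 232.] n 2431 c [505.9  65.6] size [130.9 124.3] ang 23.6 z [-0.0017  0.0018  0.0055]
step [268. 175.] n 3184 c [640.1 134.1] size [170.8 139.8] ang 23.9 z [0.0235 0.027  0.0305]
big [328. 158.] n 266 c [687.7 -19.3] size [49.5 47.8] ang 38.3 z [0.055  0.0615 0.078 ]
big [273. 189.] n 393 c [606.8 120.6] size [56.2 40. ] ang 31.0 z [0.0628 0.0668 0.07  ]
big [152. 263.] n 154 c [424.6 398.8] size [59.7 21.5] ang 17.1 z [0.0576 0.0864 0.0962]
small [328. 158.] n 221 c [687.9  -8.2] size [62.7 34.8] ang 0.2 z [0.058  0.0615 0.0652]
small [273. 189.] n 384 c [606.8 120.6] size [56.2 40. ] ang 31.0 z [0.0632 0.0669 0.07  ]
jar [210. 214.] n 16995 c [537.6 261.6] size [348.7 180.9] ang 17.7 z [0.3719 0.5206 0.5424]
jar [139. 267.] n 546 c [427.3 319.7] size [ 54.8 254.3] ang 5.0 z [0.1143 0.1186 0.1219]
```

View pics/c3.png

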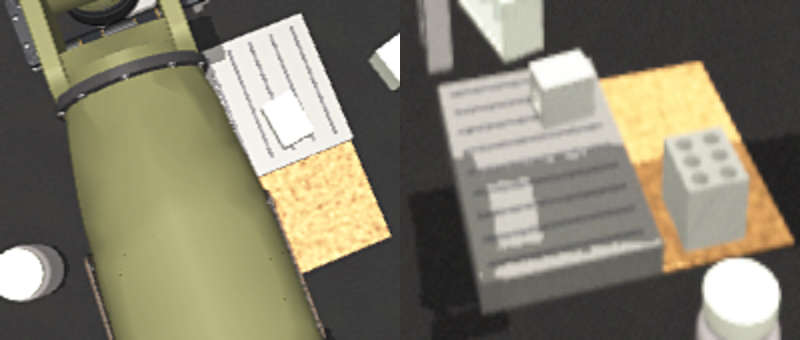

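The side view shows the insert wells-up on the mat at (705,155), the small one and the jar in place. The arm hides it from above, so I use the side camera's depth to check its level and gap from the step.

```bash
python3 - <<'E'
from h import *
i=camera_info("side");p,d=camera("side");P=pts("s",d,i)
a=np.radians(23.7);u=np.array([np.cos(a),np.sin(a)]);v=np.array([-u[1],u[0]])
r=P[...,:2]*1000-[537.8,155.4];xs=r@u;ys=r@v;z=P[...,2]*1000
m=(xs<-2)&(xs>-130)&(ys>20)&(ys<129)&(z>50)&(z<75)
A=np.c_[xs[m],ys[m],np.ones(m.sum())];c=np.linalg.lstsq(A,z[m],rcond=None)[0]
print(m.sum(),'z',np.percentile(z[m],[5,50,95]),'slope deg',np.degrees(c[:2]),cv2.minAreaRect(np.c_[xs[m],ys[m]].astype(np.float32)))
E
```

```text
467 z [51.48432066 58.56358502 60.8398313 ] slope deg [-0.19517647 -0.78254323] ((-54.69127655029297, 82.19090270996094), (61.335731506347656, 75.04359436035156), 1.0199518203735352)
```

```bash
python3 -c "
from station import *
print(hand_in())"
```

```text
the job is handed in; nothing more can be done
None
```

I pushed the six-well insert off the step with two part-open fingers low on its well face. It tumbled a quarter turn and now stands on the mat with its wells up. I backed the arm away and handed the job in at about 6 s of robot time.

**Insert:** From the side camera's depth, its top is at 58.6 mm, against 59 mm expected. Its tilt is under 1°, and it sits wholly on the mat, about 24 mm clear of the step. The arm hid the insert from the top camera, so only the side view confirms this.

**Bystanders:** The small insert measured within 0.5 mm of where it started. The top camera's reading of the jar was also unchanged; its fitted outline was distorted, so that shows it didn't move but isn't an exact position.

**Forces:** The forces I read after each move stayed below about 6 N. No check failed.

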